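# Charge the deburring pot with steel balls through its filler neck

## Task

Charge the small deburring pot: pick up the scoop by its grip post and, keeping it level, rest its lipped spout gently on the rim of the pot's filler neck with the lip just inside the mouth. Then tilt the scoop so that all three steel balls roll down into the pot, none missing the mouth and none touched by the fingers. Finally set the empty scoop down upright on the bench, let go, and leave the pot's surroundings (spray can, brush, magnet) as they were.

Things in the scene. Friction and masses are not known exactly. Their poses are not given: they have to be found in the camera images.
- pot: Upright round pot of bare steel, bolted to the bench, 124 mm across and 112 mm high with a conical shoulder. Three small square feet stick out to 80 mm from its axis, 10 mm high. Origin at the centre of its underside, z up, on the axis of pot and neck. Inside it is hollow down to a floor 12 mm above the bench.
- pot_neck (a point): Where the neck leaves the pot's shoulder, on the axis, 112 mm above the bench (not the rim). The filler neck is a round steel tube, inner diameter 58, outer 68 mm, open at the top. It telescopes and stays where it was left: its rim is 158 to 187 mm above the bench, not measured, to be found by touch or seen. Friction holds it against about 15 N; pushed harder it slides down.
- scoop: Sheet-aluminium scoop, loose on the bench: 186 mm long, 40 wide (46 at the cheeks under the bridge), 127 high over the grip post, 0.35 kg empty, give or take 20 per cent. Origin at bench level on its centre line, x from -115 (spout) to +71 mm (back). The spout points along its own -x, z up. It stands on skirts from x = -30 to +71 mm.
- scoop_chute (a point): Back end of the chute's floor, in the scoop's frame at (68, 0, 6) mm. The open chute, 34 mm wide inside with walls 24 mm high, rises from here at 18 degrees to x = -85 mm, where the level spout begins. The balls lie in a row against the back wall; they start to roll when the scoop is tilted nose down by more than 18 degrees, and 40 degrees empties it surely.
- scoop_lip (a point): Lowest front edge of the lip, in the scoop's frame at (-115, 0, 44) mm. The level spout runs from x = -85 to -115 mm, 40 mm wide over its walls (16 mm high), its underside 53 mm above the scoop's underside. The lip, 26 mm wide and 3 mm thick, is turned down 9 mm below the spout's underside at its very end. Axes as the scoop.
- scoop_grip (a point): Centre to grip on the upright square rubber post, 28 x 28 mm with faces along the scoop's x and y, in the scoop's frame at (15, 0, 104) mm. The post stands from 72 to 127 mm above the scoop's underside, on a bridge over the chute, near the centre of mass of the loaded scoop. Axes as the scoop.
- ball1: Centre of a solid steel ball, 30 mm in diameter, 0.11 kg, number 1 counted from the back of the scoop.
- ball2: Centre of a solid steel ball, 30 mm in diameter, 0.11 kg, number 2 counted from the back of the scoop.
- ball3: Centre of a solid steel ball, 30 mm in diameter, 0.11 kg, number 3 counted from the back of the scoop.
- can: Aluminium spray can standing between pot and scoop, beyond them, 56 mm in diameter, 120 mm high; origin at the centre of its underside. Bystander.
- brush: Hand brush 170 mm long, lying along its x, between pot and scoop on the robot's side; origin under its middle. Bystander.
- magnet: Triangular dark steel welding magnet, 90 x 60 mm, 22 mm high, lying between pot and scoop; origin at the centre of its underside. Bystander.

How it is judged:
By the outcome, as a careful person would: the job done as asked, in the order asked, and still so for the second after the job is handed in, with the robot touching nothing.
It also fails if it takes over 72 s, if anything falls off the work surface, if the arm or the gripper's body presses on something with over 40 N, if the wrist force passes 120 N, or if a joint passes its speed limit or range.

## Robot

A 6-joint arm with a two-finger parallel gripper is mounted at the origin on the work surface. World frame = base frame: x ahead of the robot, y to its left, z up, the work surface at z = 0. Lengths are in mm, angles in rad, forces in N, time in s.
With the tool pointing down it reaches from about 300 to 775 mm from the base axis. Payload 14.6 kg.
Tool frame: the origin (TCP) lies on the centre line of the jaws, within the pads' length; the fingertips stand 22 mm ahead of it and the grasp point (between the pads) lies 3 mm ahead of it; z points along the fingers, y is the direction in which the jaws open and shut (so a half turn about z gives the same grasp; the last joint's range is limited). The gripper opens to 94 mm and grips with 3 to 60 N. Pads are 16 mm wide; open, the fingers measure 119 mm over their backs; the gripper's body (75 mm by 177 mm) begins 78 mm behind the grasp point.
Start: joints at [1.089, 0.3, 1.521, -0, 1.321, -0.067], TCP at [221.65, 503.349, 227.446] pointing down, gripper open.
Joint ranges: [-3.03, 3.03], [-0.79, 2.21], [0.23, 2.52], [-1.04, 4.18], [0, 3.07], [-2.55, 2.55]. Speed limits (rad/s): [2.22, 2.22, 2.57, 3.14, 3.14, 3.14].

## Interface

Orientations are given as [roll, pitch, yaw] about the fixed x, y, z axes, in that order (R = Rz(yaw) Ry(pitch) Rx(roll)).
In Python, from cell import get_obs, grab_frame, hand_in gives the robot as it stands.
- The arm moves only by the tool jog_arm, never from a script. Its arguments are lists of equal length, an entry for each row: "translation": the shift along the tool's x, y, z in m, a list of three; "twist": the turn, a rotation vector about the tool's x, y, z in degrees, a list of three; "hand": the opening, from 0 (shut) to 1 (fully open). A call has 1 to 12 rows; each row shifts and turns the commanded pose from where the row before left it, along the tool's axes as they then stand; what a row does not reach is not made up. A row lasts 1/12 s, in which the tool goes at most 41.7 mm and 7.16 degrees, less where a joint would pass 70% of its speed; a pose out of reach is approached as far as the arm can. A call is refused whole if a number of a shift passes 0.0417 or a number of a turn 7.16, either way. A call with a gripper value outside its range is refused whole. The fingers move at their own pace and stop on an object; "force" is the grip in N (left out, the last holds). Time passes only in rows, so rows that do not move let the fingers close. It gives the time, the measured TCP pose, the force and the opening at its end, in the units of the state.
- get_obs(): the state, without advancing time (a new reading comes with each control period).
- grab_frame(name): name is "side" or "top"; returns a dict with "img" (400x640x3 uint8, red, green, blue), "z_map" (400x640 float32, mm along the optical axis (not along the pixel's ray), 0 where there is no reading), "K" (3x3 intrinsics, pixels), "eye" and "attitude" of the camera in the world. Camera axes: x right, y up, looking along -z (the intrinsics and any distortion apply to the point x, -y, -z); pixel columns grow to the right and rows downward; lengths in mm; the calibration is good to about 2 mm. A picture is of the moment at which its call begins.
- hand_in(): hands the job in, once; it reports no verdict.
The state is a dict: "t": time; "joints": joint angles; "joint_velocities": joint speeds; "joint_efforts": joint torques, N m; "position": TCP position; "eef_rot": TCP orientation; "contact_force": force on the tool from outside, world axes, zero at the start; "moment": the same for the moment, N m; "opening": finger opening in mm.
Only numpy, scipy, OpenCV 4.12 (cv2) and the standard library are available. Lean on these libraries where they do the work, as an engineer would, in place of code of your own. Each camera call takes 0.05 s, during which the arm holds its last target. There are 200 camera calls.

## Working session

There is one attempt and no reset: what is moved stays moved. The work goes in short steps, Python scripts to look and compute and a tool call to move; the robot and the scene stay as the last step left them, time stands still between calls to the robot, and variables do not carry over. Pictures are saved under pics/ and viewed, about 8 in all and at most 12, crops included, and the job is handed in when it is done.

Besides the shell and the picture viewer there is one more tool, called after "Emit:" as name(argument=value, ...), one argument or row to a line, values as JSON. jog_arm: Moves the arm, as the interface text tells. Its arguments: {"type":"object","properties":{"translation":{"type":"array"},"twist":{"type":"array"},"hand":{"type":"array"},"force":{"type":"number"}},"required":["translation","twist","hand"]}

```bash
mkdir -p pics; ls; cat > h.py <<'E'
import numpy as np, cv2
from cell import get_obs, grab_frame
from scipy.spatial.transform import Rotation as R
def frame(n):
    f=grab_frame(n); cv2.imwrite  # noqa
    return f
def rot(f):
    a=np.array(f["attitude"],float)
    return a if a.shape==(3,3) else R.from_euler('xyz',a).as_matrix()
def cloud(f):
    K=np.array(f["K"]); z=f["z_map"]; v,u=np.mgrid[:z.shape[0],:z.shape[1]]
    p=np.stack([(u-K[0,2])/K[0,0]*z,-(v-K[1,2])/K[1,1]*z,-z],-1)
    P=p@rot(f).T+np.array(f["eye"]); P[z<=0]=np.nan
    return P
E
python3 - <<'E'
from h import *
print(get_obs())
for n in("side","top"):
    f=grab_frame(n); cv2.imwrite(f"pics/{n}0.png",f["img"][...,::-1]); np.savez(f"{n}0.npz",**f)
    print(n,f["K"],f["eye"],f["attitude"],[k for k in f]); P=cloud(f); print(np.nanmin(P,(0,1)),np.nanmax(P,(0,1)),np.isnan(P).mean())
E
```

```text
pics
{'t': 0.0, 'joints': array([ 1.08942368e+00,  3.00487010e-01,  1.52159287e+00, -1.61027052e-05,
        1.32065628e+00, -6.66247081e-02]), 'joint_velocities': array([-0.00026516,  0.00044196,  0.00103136, -0.00044779,  0.00017092,
        0.00097748]), 'joint_efforts': array([ 1.91953179e-03, -5.31814027e+01, -3.52734232e+01,  7.09295855e-02,
        2.43754615e-02, -9.26822872e-05]), 'position': array([221.53873469, 503.15576604, 226.87258874]), 'eef_rot': array([-3.14045064e+00, -6.05675910e-05,  2.72684867e+00]), 'contact_force': array([-0.37427989, -0.40154784, -0.34908921]), 'moment': array([-0.0236317 , -0.01627174, -0.00812316]), 'opening': 93.99900087354182}
side [[366.43045827   0.         320.07918452]
 [  0.         366.43045827 197.63343686]
 [  0.           0.           1.        ]] [ 219.80636968 -479.75548819  767.36539654] [ 0.73702331  0.00972501 -0.59026012] ['img', 'z_map', 'K', 'eye', 'attitude']
[-448.63090475 -672.32191736 -765.90038699] [1826.25522702 2146.82805378  578.25329356] 0.00404296875
top [[416.26492852   0.         312.64900056]
 [  0.         416.26492852 202.09018574]
 [  0.           0.           1.        ]] [507.24391684   5.03617973 902.81519523] [ 0.06556487 -0.01211147 -1.56084041] ['img', 'z_map', 'K', 'eye', 'attitude']
[  146.55416121 -1365.78943279  -764.62203048] [1475.86409929 1270.86782102  185.34616522] 0.00411328125
```

View pics/side0.png

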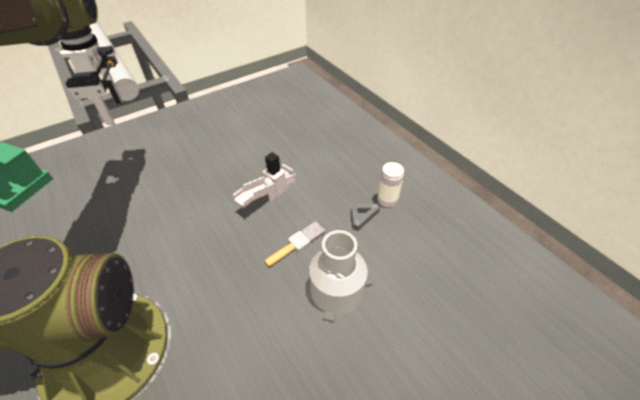

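View pics/top0.png

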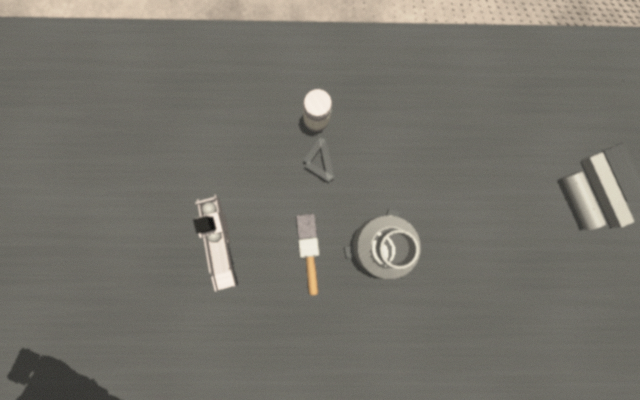

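Side view: the black post is at (273,162), the pot rim at (340,245), the can at (391,185) and the brush at (295,243). Top view: the post is at (204,225), the spout end at (224,283) toward the robot, the pot rim at (399,249), and the brush and magnet lie between them.

```bash
python3 - <<'E'
from h import *
D={n:dict(np.load(f"{n}0.npz")) for n in("side","top")}
C={n:cloud(D[n]) for n in D}
def circ(p):
    A=np.c_[2*p[:,:2],np.ones(len(p))]; s=np.linalg.lstsq(A,(p[:,:2]**2).sum(1),rcond=None)[0]
    return s[:2],np.sqrt(s[2]+s[:2]@s[:2])
for n in D:
    P=C[n]; im=D[n]["img"].astype(int)
    tb=P[(abs(P[...,2])<15)&(P[...,0]>300)&(P[...,0]<700)&(abs(P[...,1])<300)]; print(n,"bench z",np.median(tb[:,2]))
    # pot
    m=(abs(P[...,0]-410)<110)&(abs(P[...,1]+150)<120)&(P[...,2]>140); q=P[m]; zt=np.percentile(q[:,2],90); print("rim z pct",np.percentile(q[:,2],[5,25,50,75,90,97]),len(q))
    q=q[q[:,2]>zt-8]; print(" rim circ",circ(q),q.mean(0),q.min(0),q.max(0))
    m=(abs(P[...,0]-410)<110)&(abs(P[...,1]+150)<120)&(P[...,2]>20)&(P[...,2]<75); q=P[m]
    if len(q)>20: print(" body circ",circ(q),len(q))
    # post
    m=(im.max(-1)<55)&(P[...,2]>110)&(P[...,1]>50)&(P[...,1]<400)&(P[...,2]<140)&(P[...,0]>300); q=P[m]
    print(" post top",len(q),q.mean(0) if len(q) else 0,cv2.minAreaRect(q[:,:2].astype(np.float32)) if len(q)>4 else 0)
    # scoop light points
    m=(P[...,1]>100)&(P[...,1]<350)&(P[...,2]>12)&(P[...,2]<140)&(P[...,0]>330)&(P[...,0]<700); q=P[m]
    print(" scoop",len(q),q.min(0),q.max(0),cv2.minAreaRect(q[:,:2].astype(np.float32)))
    m=m&(P[...,2]>38)&(P[...,2]<75); 
    # others
for n in D:
    P=C[n]
    for nm,(x0,x1,y0,y1) in dict(can=(620,780,-80,80),magnet=(540,640,-60,60),brush=(300,500,-60,60)).items():
        q=P[(P[...,0]>x0)&(P[...,0]<x1)&(P[...,1]>y0)&(P[...,1]<y1)&(P[...,2]>10)]; print(n,nm,len(q),q.min(0).round(),q.max(0).round())
im=D["top"]["img"][170:310,170:450,::-1]; cv2.imwrite("pics/c1.png",cv2.resize(im,None,fx=2.85,fy=2.85,interpolation=cv2.INTER_CUBIC))
E
```

```text
side bench z 1.1958940523232968
rim z pct [142.80631222 153.67527972 166.19892299 177.92755784 180.26481112
 181.27138294] 887
 rim circ (array([ 474.71763499, -156.52358908]), np.float64(31.280901978612704)) [ 474.31610229 -157.30607616  178.31700613] [ 441.67307983 -189.36446164  172.30610853] [ 508.6921155  -122.93204011  182.5245423 ]
 body circ (array([ 474.60199985, -156.73678898]), np.float64(60.05266315349092)) 732
 post top 70 [510.01081803 190.62080609 120.17368258] ((508.732177734375, 191.931884765625), (17.542827606201172, 31.72218894958496), 59.29876708984375)
 scoop 1431 [385.31661146 145.04424154  12.3140203 ] [578.90133733 234.03184107 131.11271827] ((481.9971923828125, 191.18577575683594), (191.77981567382812, 48.505889892578125), 14.774611473083496)
top bench z 1.2775251800297838
rim z pct [144.22314895 160.73739987 177.94226186 180.09799288 181.2614573
 182.39296659] 648
 rim circ (array([ 474.67676899, -153.02588483]), np.float64(31.24384403011601)) [ 474.42898424 -153.61350666  179.62952732] [ 442.12892632 -187.26954907  173.26307299] [ 507.85768481 -119.80722674  185.34616522]
 body circ (array([ 474.28469432, -154.04508895]), np.float64(62.012004461548266)) 128
 post top 195 [514.25924122 198.77415164 126.85292873] ((513.5758666992188, 200.4990234375), (24.220935821533203, 25.702152252197266), 14.664101600646973)
 scoop 2226 [385.20159218 148.30886761  12.16579456] [577.40786611 237.28067135 131.70196393] ((480.9834289550781, 192.76211547851562), (189.96884155273438, 45.834747314453125), 15.348418235778809)
side can 1231 [620. -50.  10.] [776.  14. 124.]
side magnet 149 [540. -50.  10.] [640.   6.  26.]
side brush 550 [370. -22.  10.] [500.  23.  24.]
top can 1550 [621. -48.  10.] [775.  17. 125.]
top magnet 233 [540. -48.  10.] [640.  12.  28.]
top brush 820 [370. -17.  11.] [500.  25.  26.]
```

View pics/c1.png

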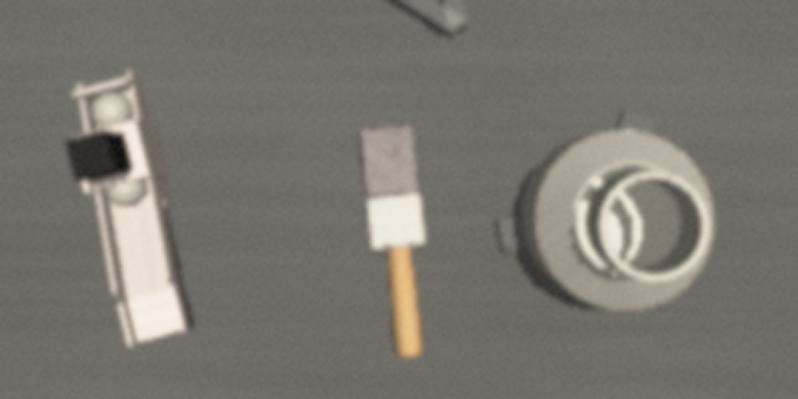

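Emit:
jog_arm(
  translation=[
    [-0.0326, -0.0132, 0.002],
    [-0.0326, -0.0132, 0.002],
    [-0.0326, -0.0132, 0.002],
    [-0.0326, -0.0132, 0.002],
    [-0.0326, -0.0132, 0.002],
    [-0.0326, -0.0132, 0.002],
    [-0.0326, -0.0132, 0.002],
    [-0.0326, -0.0132, 0.002],
    [-0.0326, -0.0132, 0.002],
    [-0.0326, -0.0132, 0.002],
    [-0.0326, -0.0132, 0.002],
    [-0.0326, -0.0132, 0.002],
  ],
  twist=[
    [0, 0, 0],
    [0, 0, 0],
    [0, 0, 0],
    [0, 0, 0],
    [0, 0, 0],
    [0, 0, 0],
    [0, 0, 0],
    [0, 0, 0],
    [0, 0, 0],
    [0, 0, 0],
    [0, 0, 0],
    [0, 0, 0],
  ],
  hand=[1, 1, 1, 1, 1, 1, 1, 1, 1, 1, 1, 0.7],
)

```text
t: 1.1
position: [516.7, 199.2, 203.1]
eef_rot: [-3.141, -0.0, 2.727]
contact_force: [0.1, 0.7, 1.0]
opening: 90.4
```

Emit:
jog_arm(
  translation=[
    [0, 0, 0],
    [0, 0, 0],
    [0, 0, 0],
    [0, 0, 0],
    [0, 0, 0],
    [0, 0, 0],
    [0, 0, 0],
    [0, 0, 0],
    [0, 0, 0],
    [0, 0, 0],
  ],
  twist=[
    [0, 0, 6.4],
    [0, 0, 6.4],
    [0, 0, 6.4],
    [0, 0, 6.4],
    [0, 0, 6.4],
    [0, 0, 6.4],
    [0, 0, 6.4],
    [0, 0, 6.4],
    [0, 0, 0],
    [0, 0, 0],
  ],
  hand=[0.7, 0.7, 0.7, 0.7, 0.7, 0.7, 0.7, 0.7, 0.7, 0.7],
)

```text
t: 1.93
position: [515.7, 200.7, 203.2]
eef_rot: [-3.141, 0.0, 1.837]
contact_force: [0.8, 0.2, -0.4]
opening: 65.9
```

```bash
cat >> h.py <<'E'
def toolinfo(tgt=None):
    o=get_obs(); M=R.from_euler('xyz',o["eef_rot"]).as_matrix()
    print("t",round(o["t"],2),"pos",o["position"].round(1),"yaxis deg",np.degrees(np.arctan2(M[1,1],M[0,1])).round(2),"zax",M[:,2].round(4),"F",o["contact_force"].round(2),"M",o["moment"].round(3),"open",round(o["opening"],1),"j",o["joints"].round(2))
    if tgt is not None: print("tool delta mm",(M.T@(np.array(tgt)-o["position"])).round(1))
    return o,M
E
python3 - <<'E'
from h import *
toolinfo((515.5,200.5,107))
f=grab_frame("side"); cv2.imwrite("pics/s1.png",cv2.resize(f["img"][60:260,180:440,::-1],None,fx=3,fy=3,interpolation=cv2.INTER_CUBIC))
E
```

```text
t 1.93 pos [515.7 200.7 203.2] yaxis deg 15.23 zax [-4.e-04 -2.e-04 -1.e+00] F [ 0.8   0.22 -0.36] M [-0.072  0.071  0.013] open 65.9 j [ 0.3   0.33  1.54 -0.    1.27  0.04]
tool delta mm [-0.1 -0.2 96.2]
```

View pics/s1.png

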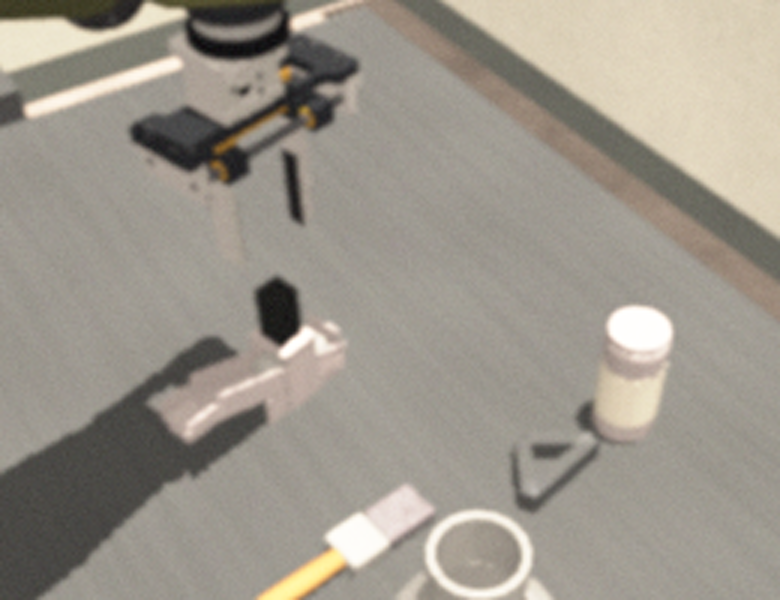

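The crop shows the open jaws lined up over the post (278,310), along the scoop's axis. Descending.

Emit:
jog_arm(
  translation=[
    [0, 0, 0.012],
    [0, 0, 0.012],
    [0, 0, 0.012],
    [0, 0, 0.012],
    [0, 0, 0.012],
    [0, 0, 0.012],
    [0, 0, 0.012],
    [0, 0, 0.008],
    [0, 0, 0.004],
    [0, 0, 0],
    [0, 0, 0],
  ],
  twist=[
    [0, 0, 0],
    [0, 0, 0],
    [0, 0, 0],
    [0, 0, 0],
    [0, 0, 0],
    [0, 0, 0],
    [0, 0, 0],
    [0, 0, 0],
    [0, 0, 0],
    [0, 0, 0],
    [0, 0, 0],
  ],
  hand=[0.6, 0.55, 0.55, 0.55, 0.55, 0.55, 0.55, 0.55, 0.55, 0.55, 0.55],
)

```text
t: 2.9
position: [516.0, 200.8, 107.7]
eef_rot: [3.141, 0.0, 1.833]
contact_force: [0.2, 0.0, 1.3]
opening: 51.2
```

Emit:
jog_arm(
  translation=[
    [0, 0, 0],
    [0, 0, 0],
    [0, 0, 0],
    [0, 0, 0],
    [0, 0, 0],
    [0, 0, 0],
    [0, 0, 0],
    [0, 0, 0],
    [0, 0, 0],
    [0, 0, 0],
  ],
  twist=[
    [0, 0, 0],
    [0, 0, 0],
    [0, 0, 0],
    [0, 0, 0],
    [0, 0, 0],
    [0, 0, 0],
    [0, 0, 0],
    [0, 0, 0],
    [0, 0, 0],
    [0, 0, 0],
  ],
  hand=[0.45, 0.4, 0.36, 0.33, 0.3, 0.27, 0.2, 0.1, 0.1, 0.1],
  force=45,
)

```text
t: 3.73
position: [516.0, 200.7, 107.6]
eef_rot: [3.141, -0.0, 1.833]
contact_force: [1.4, -0.4, 2.5]
opening: 27.9
```

```bash
python3 - <<'E'
from h import *
toolinfo((515.5,200.5,107))
E
```

```text
t 3.73 pos [516.  200.7 107.6] yaxis deg 15.03 zax [ 4.e-04  1.e-04 -1.e+00] F [ 1.42 -0.39  2.52] M [-0.02  -0.054 -0.062] open 27.9 j [ 0.3   0.43  1.63 -0.    1.07  0.04]
tool delta mm [-0.1 -0.5  0.6]
```

Emit:
jog_arm(
  translation=[
    [0, 0, -0.004],
    [0, 0, -0.008],
    [0, 0, -0.013],
    [0, 0, -0.018],
    [0, 0, -0.02],
    [0, 0, -0.022],
    [0, 0, -0.022],
    [0, 0, -0.02],
    [0, 0, -0.015],
    [0, 0, -0.008],
    [0, 0, -0.004],
    [0, 0, 0],
  ],
  twist=[
    [0, 0, 0],
    [0, 0, 0],
    [0, 0, 0],
    [0, 0, 0],
    [0, 0, 0],
    [0, 0, 0],
    [0, 0, 0],
    [0, 0, 0],
    [0, 0, 0],
    [0, 0, 0],
    [0, 0, 0],
    [0, 0, 0],
  ],
  hand=[0.1, 0.1, 0.1, 0.1, 0.1, 0.1, 0.1, 0.1, 0.1, 0.1, 0.1, 0.1],
)

```text
t: 4.73
position: [515.8, 200.7, 261.6]
eef_rot: [-3.142, 0.0, 1.833]
contact_force: [0.4, -0.9, -7.4]
opening: 27.6
```

```bash
python3 - <<'E'
from h import *
o,M=toolinfo()
y=M[:,1]; g=o["position"]
for n in("side","top"):
    f=grab_frame(n); P=cloud(f); np.savez(f"{n}2.npz",**f)
    d=P-g; a=d@y; b=d@M[:,0]; h=d[...,2]
    # spout floor/walls: 90..130 mm ahead (scoop -x = -y tool)
    m=(a<-95)&(a>-140)&(abs(b)<40)&(h>-75)&(h<-20)
    print(n,"spout n",m.sum(),"tip a",np.percentile(a[m],[1,5]).round(1),"b range",np.percentile(b[m],[2,50,98]).round(1),"h",np.percentile(h[m],[5,50,95]).round(1))
    r=cv2.minAreaRect(P[m][:,:2].astype(np.float32)); print(r)
    cv2.imwrite(f"pics/{n}2.png",f["img"][...,::-1])
f=dict(np.load("side2.npz")); g2=dict(np.load("top2.npz"))
A=cv2.resize(f["img"][60:260,150:350],None,fx=2,fy=2,interpolation=cv2.INTER_CUBIC);B=cv2.resize(g2["img"][130:330,120:320],None,fx=2,fy=2,interpolation=cv2.INTER_CUBIC)
cv2.imwrite("pics/m2.png",np.hstack([A,B])[...,::-1])
E
```

```text
t 4.73 pos [515.8 200.7 261.6] yaxis deg 15.04 zax [-0.e+00 -1.e-04 -1.e+00] F [ 0.35 -0.91 -7.38] M [0.001 0.025 0.018] open 27.6 j [ 0.3   0.28  1.46 -0.    1.4   0.04]
side spout n 302 tip a [-131.4 -130.7] b range [-21.4   4.4  19. ] h [-55.5 -47.6 -34.8]
((406.52740478515625, 170.79556274414062), (36.731571197509766, 43.00310516357422), 14.542581558227539)
top spout n 612 tip a [-130.8 -129.3] b range [-18.8   3.   20.4] h [-53.3 -50.5 -34.7]
((406.243408203125, 172.40809631347656), (35.98808670043945, 40.79789352416992), 15.773759841918945)
```

View pics/m2.png

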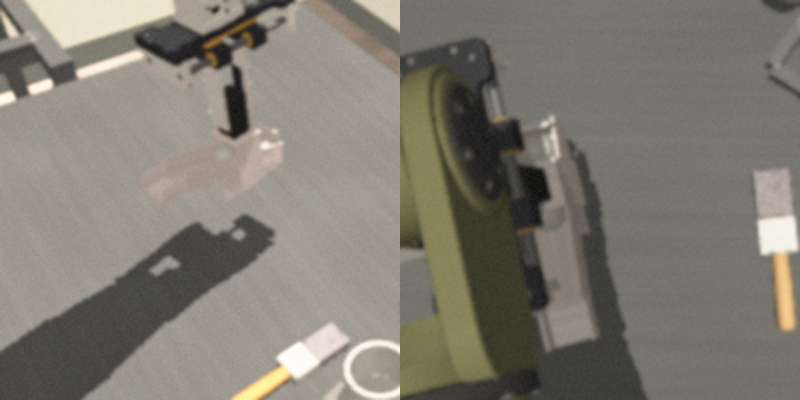

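Held level: the spout tip is 130 mm ahead of the TCP, the lateral offset is about 0, and the balls are still in the chute. Turning by 30° and carrying it to the pot.

Emit:
jog_arm(
  translation=[
    [0, 0, 0],
    [0, 0, 0],
    [0, 0, 0],
    [0, 0, 0],
    [0, 0, 0],
    [0, 0, 0],
    [0, 0, 0],
    [0, 0, 0],
    [0, 0, 0],
    [0, 0, 0],
    [0, 0, 0],
    [0, 0, 0],
  ],
  twist=[
    [0, 0, 1],
    [0, 0, 2],
    [0, 0, 3],
    [0, 0, 3],
    [0, 0, 4],
    [0, 0, 4],
    [0, 0, 4],
    [0, 0, 3],
    [0, 0, 3],
    [0, 0, 2],
    [0, 0, 1],
    [0, 0, 0],
  ],
  hand=[0.1, 0.1, 0.1, 0.1, 0.1, 0.1, 0.1, 0.1, 0.1, 0.1, 0.1, 0.1],
)

```text
t: 5.83
position: [515.7, 200.7, 260.8]
eef_rot: [-3.141, 0.001, 1.309]
contact_force: [0.3, 0.5, -5.8]
opening: 27.6
```

Emit:
jog_arm(
  translation=[
    [-0.0047, 0.0026, 0],
    [-0.0118, 0.0066, 0],
    [-0.0189, 0.0105, 0],
    [-0.0236, 0.0131, 0],
    [-0.0236, 0.0131, 0],
    [-0.0236, 0.0131, 0],
    [-0.0236, 0.0131, 0],
    [-0.0236, 0.0131, 0],
    [-0.0236, 0.0131, 0],
    [-0.0236, 0.0131, 0],
    [-0.0236, 0.0131, 0],
    [-0.0236, 0.0131, 0],
  ],
  twist=[
    [0, 0, 0],
    [0, 0, 0],
    [0, 0, 0],
    [0, 0, 0],
    [0, 0, 0],
    [0, 0, 0],
    [0, 0, 0],
    [0, 0, 0],
    [0, 0, 0],
    [0, 0, 0],
    [0, 0, 0],
    [0, 0, 0],
  ],
  hand=[0.1, 0.1, 0.1, 0.1, 0.1, 0.1, 0.1, 0.1, 0.1, 0.1, 0.1, 0.1],
)

```text
t: 6.83
position: [584.7, -76.8, 261.4]
eef_rot: [-3.142, 0.0, 1.31]
contact_force: [0.7, 0.0, -7.3]
opening: 27.5
```

Emit:
jog_arm(
  translation=[
    [-0.0236, 0.0131, 0],
    [-0.0236, 0.0131, 0],
    [-0.0236, 0.0131, 0],
    [-0.0189, 0.0105, 0],
    [-0.0118, 0.0066, 0],
    [-0.0047, 0.0026, 0],
    [0, 0, 0],
    [0, 0, 0],
    [0, 0, 0],
  ],
  twist=[
    [0, 0, 0],
    [0, 0, 0],
    [0, 0, 0],
    [0, 0, 0],
    [0, 0, 0],
    [0, 0, 0],
    [0, 0, 0],
    [0, 0, 0],
    [0, 0, 0],
  ],
  hand=[0.1, 0.1, 0.1, 0.1, 0.1, 0.1, 0.1, 0.1, 0.1],
)

```text
t: 7.58
position: [614.3, -190.9, 261.6]
eef_rot: [-3.142, -0.0, 1.311]
contact_force: [0.6, -0.4, -7.0]
opening: 27.8
```

```bash
cat > v.py <<'E'
from h import *
import sys
k=sys.argv[1]
o,M=toolinfo()
Q=[]
for n in("side","top"):
    f=grab_frame(n); P=cloud(f); np.savez(f"{n}{k}.npz",**f)
    d=P-o["position"]; a=d@M[:,1]; b=d@M[:,0]; h=d@-M[:,2]
    m=(a<-95)&(a>-140)&(abs(b)<32)&(h>-62)&(h<-20)
    if m.sum()>50: print(n,"spout n",m.sum(),"tip a",np.percentile(a[m],[1,5]).round(1),"b",np.percentile(b[m],[2,50,98]).round(1),"h",np.percentile(h[m],[5,50,95]).round(1))
    u=(270,150,430,330) if n=="side" else (300,150,460,330)
    Q.append(cv2.resize(f["img"][u[1]:u[3],u[0]:u[2]],None,fx=2.5,fy=2.5,interpolation=cv2.INTER_CUBIC))
cv2.imwrite(f"pics/m{k}.png",np.hstack(Q)[...,::-1])
E
python3 v.py 3
```

```text
t 7.58 pos [ 614.3 -190.9  261.6] yaxis deg -14.9 zax [-0.e+00  3.e-04 -1.e+00] F [ 0.56 -0.42 -6.97] M [-0.04   0.09  -0.022] open 27.8 j [-0.36  0.49  1.18  0.    1.47 -0.1 ]
side spout n 444 tip a [-130.4 -130. ] b [-21.1   2.8  18.3] h [-53.1 -49.4 -34.4]
top spout n 333 tip a [-131.5 -129.8] b [-4.7  9.3 21. ] h [-53.2 -49.9 -33.9]
```

View pics/m3.png

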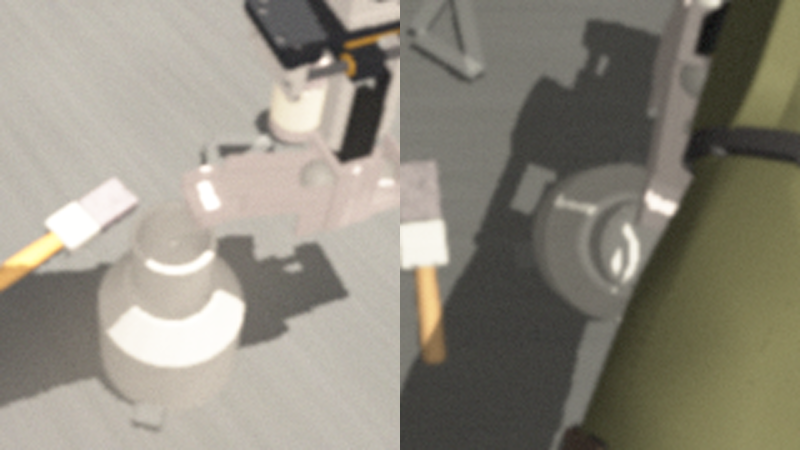

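Side view: the lip is hovering above the near part of the mouth and the scoop is level. Lowering.

Emit:
jog_arm(
  translation=[
    [-0.0015, 0, 0.002],
    [0, 0, 0.004],
    [0, 0, 0.004],
    [0, 0, 0.004],
    [0, 0, 0.004],
    [0, 0, 0.002],
    [0, 0, 0.002],
    [0, 0, 0.001],
    [0, 0, 0],
    [0, 0, 0],
  ],
  twist=[
    [0, 0, 0],
    [0, 0, 0],
    [0, 0, 0],
    [0, 0, 0],
    [0, 0, 0],
    [0, 0, 0],
    [0, 0, 0],
    [0, 0, 0],
    [0, 0, 0],
    [0, 0, 0],
  ],
  hand=[0.1, 0.1, 0.1, 0.1, 0.1, 0.1, 0.1, 0.1, 0.1, 0.1],
)

```text
t: 8.52
position: [614.0, -193.5, 238.6]
eef_rot: [3.141, 0.0, 1.31]
contact_force: [0.2, -0.4, -6.9]
opening: 27.8
```

Emit:
jog_arm(
  translation=[
    [0, 0, 0.0005],
    [0, 0, 0.0005],
    [0, 0, 0.0005],
    [0, 0, 0.0005],
    [0, 0, 0],
    [0, 0, 0],
  ],
  twist=[
    [0, 0, 0],
    [0, 0, 0],
    [0, 0, 0],
    [0, 0, 0],
    [0, 0, 0],
    [0, 0, 0],
  ],
  hand=[0.1, 0.1, 0.1, 0.1, 0.1, 0.1],
)

```text
t: 9.02
position: [614.0, -193.5, 236.4]
eef_rot: [-3.142, 0.0, 1.31]
contact_force: [0.1, -0.4, -6.9]
opening: 27.6
```

```bash
python3 v.py 4
```

```text
t 9.02 pos [ 614.  -193.5  236.4] yaxis deg -14.96 zax [-0.  0. -1.] F [ 0.11 -0.4  -6.94] M [-0.007  0.041 -0.005] open 27.6 j [-0.36  0.51  1.21 -0.    1.42 -0.1 ]
side spout n 483 tip a [-138.  -131.8] b [-29.1   1.4  29.2] h [-58.3 -49.8 -34.9]
top spout n 334 tip a [-135.6 -130.9] b [-4.1 11.1 30.6] h [-56.6 -50.2 -33.7]
```

Emit:
jog_arm(
  translation=[
    [0, 0, 0.0005],
    [0, 0, 0.0005],
    [0, 0, 0.0005],
    [0, 0, 0],
  ],
  twist=[
    [0, 0, 0],
    [0, 0, 0],
    [0, 0, 0],
    [0, 0, 0],
  ],
  hand=[0.1, 0.1, 0.1, 0.1],
)

```text
t: 9.45
position: [613.9, -193.5, 234.8]
eef_rot: [-3.141, 0.0, 1.31]
contact_force: [-0.3, 0.6, -7.2]
opening: 28.1
```

Emit:
jog_arm(
  translation=[
    [0, 0, 0.0005],
    [0, 0, 0.0003],
    [0, 0, 0],
  ],
  twist=[
    [0, 0, 0],
    [0, 0, 0],
    [0, 0, 0],
  ],
  hand=[0.1, 0.1, 0.1],
)

```text
t: 9.7
position: [613.9, -193.5, 234.1]
eef_rot: [-3.142, -0.0, 1.31]
contact_force: [0.2, 0.7, -7.3]
opening: 27.9
```

Emit:
jog_arm(
  translation=[
    [0, 0, 0.0005],
    [0, 0, 0.0003],
    [0, 0, 0],
  ],
  twist=[
    [0, 0, 0],
    [0, 0, 0],
    [0, 0, 0],
  ],
  hand=[0.1, 0.1, 0.1],
)

```text
t: 9.95
position: [614.0, -193.5, 233.7]
eef_rot: [3.141, 0.0, 1.31]
contact_force: [-0.0, 0.6, -3.7]
opening: 27.6
```

Emit:
jog_arm(
  translation=[
    [0, 0, 0.0005],
    [0, 0, 0.0003],
    [0, 0, 0],
  ],
  twist=[
    [0, 0, 0],
    [0, 0, 0],
    [0, 0, 0],
  ],
  hand=[0.1, 0.1, 0.1],
)

```text
t: 10.2
position: [614.1, -193.5, 233.5]
eef_rot: [3.14, 0.0, 1.31]
contact_force: [1.2, 0.2, 4.8]
opening: 27.8
```

Emit:
jog_arm(
  translation=[
    [0, 0, -0.0006],
    [0, 0, 0],
    [0, 0, 0],
  ],
  twist=[
    [0, 0, 0],
    [0, 0, 0],
    [0, 0, 0],
  ],
  hand=[0.1, 0.1, 0.1],
)

```text
t: 10.45
position: [614.1, -193.5, 233.5]
eef_rot: [3.141, 0.0, 1.31]
contact_force: [2.4, -0.6, 4.4]
opening: 27.5
```

```bash
python3 v.py 5
```

```text
t 10.45 pos [ 614.1 -193.5  233.5] yaxis deg -14.97 zax [ 7.e-04 -2.e-04 -1.e+00] F [ 2.4  -0.55  4.41] M [ 0.283  0.841 -0.018] open 27.5 j [-0.36  0.51  1.22  0.    1.42 -0.1 ]
side spout n 493 tip a [-138.6 -133.9] b [-29.5   1.8  29.1] h [-57.5 -49.7 -34.5]
top spout n 331 tip a [-134.9 -131.1] b [-3.6 11.1 30.5] h [-53.8 -49.9 -34.1]
```

View pics/m5.png

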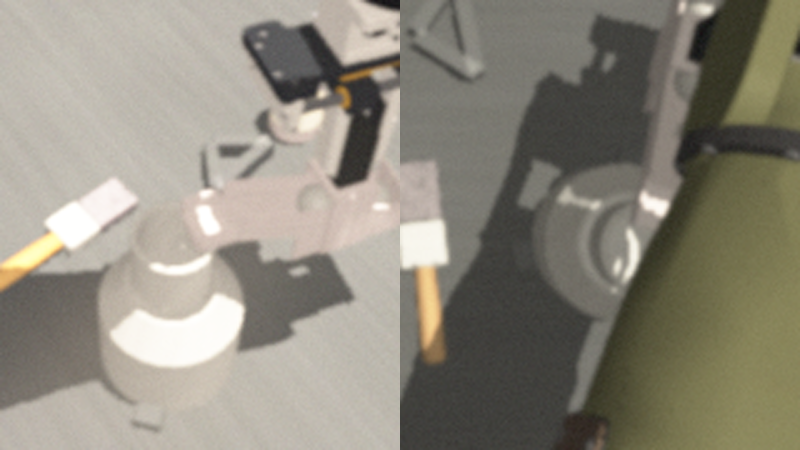

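The lip is inside the near part of the mouth and the spout is on the rim. The contact force is still about 11 N, so I'm backing off to make it gentle.

Emit:
jog_arm(
  translation=[
    [0, 0, -0.0003],
    [0, 0, 0],
    [0, 0, 0],
  ],
  twist=[
    [0, 0, 0],
    [0, 0, 0],
    [0, 0, 0],
  ],
  hand=[0.1, 0.1, 0.1],
)

```text
t: 10.8
position: [614.1, -193.5, 233.5]
eef_rot: [3.141, 0.0, 1.31]
contact_force: [2.2, -1.7, 3.6]
opening: 28.0
```

Emit:
jog_arm(
  translation=[
    [0, 0, -0.0003],
    [0, 0, -0.0003],
    [0, 0, 0],
  ],
  twist=[
    [0, 0, 0],
    [0, 0, 0],
    [0, 0, 0],
  ],
  hand=[0.1, 0.1, 0.1],
)

```text
t: 11.05
position: [614.0, -193.5, 233.6]
eef_rot: [-3.141, -0.0, 1.31]
contact_force: [3.2, -1.0, -1.3]
opening: 27.6
```

Emit:
jog_arm(
  translation=[
    [0, -0.00147, -0.00322],
    [0, -0.00147, -0.00322],
    [0, -0.00147, -0.00322],
    [0, -0.00147, -0.00322],
    [0, -0.00147, -0.00322],
    [0, 0, 0],
    [0, 0, 0],
  ],
  twist=[
    [-1.5, 0, 0],
    [-1.5, 0, 0],
    [-1.5, 0, 0],
    [-1.5, 0, 0],
    [-1.5, 0, 0],
    [0, 0, 0],
    [0, 0, 0],
  ],
  hand=[0.1, 0.1, 0.1, 0.1, 0.1, 0.1, 0.1],
)

```text
t: 11.63
position: [605.5, -191.2, 248.9]
eef_rot: [3.013, -0.0, 1.31]
contact_force: [0.6, 0.2, -6.5]
opening: 28.0
```

```bash
cat > p.py <<'E'
from h import *
o,M=toolinfo()
t=np.degrees(np.arctan2(M[2,1],-M[2,2])); r=np.hypot(M[0,1],M[1,1]); f=-np.array([M[0,1],M[1,1]])/r
def loc(x,z): return o["position"]+M@np.array([0,x-15,107.6-z])
ax=np.array([474.5,-155.5])
for nm,(x,z) in dict(lipback_bottom=(-112,44),lipfront=(-115,44),lipback_top=(-112,53)).items():
    p=loc(x,z); print(nm,"behind axis",(-(p[:2]-ax)@f).round(1),"lat",((p[:2]-ax)@[-f[1],f[0]]).round(1),"z",p[2].round(1))
n=M@[0,0,-1.]; c0=ax-21*f; q=loc(-100,53); zc=q[2]-(n[:2]@(c0-q[:2]))/n[2]
print("tilt",t.round(2),"underside z at corner contact",zc.round(2))
E
python3 p.py
```

```text
t 11.63 pos [ 605.5 -191.2  248.9] yaxis deg -14.97 zax [ 0.1238 -0.033  -0.9918] F [ 0.6   0.16 -6.46] M [0.027 0.327 0.003] open 28.0 j [-0.37  0.41  1.33  0.01  1.27 -0.11]
lipback_bottom behind axis 18.0 lat 0.7 z 169.6
lipfront behind axis 15.0 lat 0.7 z 169.2
lipback_top behind axis 16.9 lat 0.7 z 178.5
tilt 7.36 underside z at corner contact 179.05
```

Emit:
jog_arm(
  translation=[
    [0, -0.00147, -0.00312],
    [0, -0.00147, -0.00318],
    [0, -0.00147, -0.00318],
    [0, -0.00147, -0.00318],
    [0, -0.00147, -0.00318],
    [0, -0.00147, -0.00318],
    [0, 0, 0],
    [0, 0, 0],
  ],
  twist=[
    [-1.5, 0, 0],
    [-1.5, 0, 0],
    [-1.5, 0, 0],
    [-1.5, 0, 0],
    [-1.5, 0, 0],
    [-1.5, 0, 0],
    [0, 0, 0],
    [0, 0, 0],
  ],
  hand=[0.1, 0.1, 0.1, 0.1, 0.1, 0.1, 0.1, 0.1],
)

```text
t: 12.3
position: [593.9, -188.1, 266.0]
eef_rot: [2.856, -0.0, 1.31]
contact_force: [-0.5, -0.5, -6.9]
opening: 27.9
```

```bash
python3 p.py
```

```text
t 12.3 pos [ 593.9 -188.1  266. ] yaxis deg -14.97 zax [ 0.2721 -0.0726 -0.9595] F [-0.46 -0.47 -6.91] M [0.079 0.664 0.018] open 27.9 j [-0.38  0.29  1.47  0.04  1.1  -0.13]
lipback_bottom behind axis 19.8 lat 0.7 z 169.2
lipfront behind axis 17.0 lat 0.7 z 168.4
lipback_top behind axis 17.3 lat 0.7 z 177.9
tilt 16.36 underside z at corner contact 178.97
```

Emit:
jog_arm(
  translation=[
    [0, -0.00117, -0.0025],
    [0, -0.00117, -0.00254],
    [0, -0.00117, -0.00254],
    [0, -0.00117, -0.00254],
    [0, -0.00117, -0.00254],
    [0, 0, 0],
    [0, 0, 0],
    [0, 0, 0],
    [0, 0, 0],
    [0, 0, 0],
    [0, 0, 0],
    [0, 0, 0],
  ],
  twist=[
    [-1.2, 0, 0],
    [-1.2, 0, 0],
    [-1.2, 0, 0],
    [-1.2, 0, 0],
    [-1.2, 0, 0],
    [0, 0, 0],
    [0, 0, 0],
    [0, 0, 0],
    [0, 0, 0],
    [0, 0, 0],
    [0, 0, 0],
    [0, 0, 0],
  ],
  hand=[0.1, 0.1, 0.1, 0.1, 0.1, 0.1, 0.1, 0.1, 0.1, 0.1, 0.1, 0.1],
)

```text
t: 13.3
position: [584.9, -185.7, 276.6]
eef_rot: [2.749, -0.0, 1.31]
contact_force: [0.7, 0.1, -6.2]
opening: 27.7
```

```bash
python3 p.py; python3 v.py 6
```

```text
t 13.3 pos [ 584.9 -185.7  276.6] yaxis deg -14.97 zax [ 0.3696 -0.0988 -0.9239] F [ 0.67  0.05 -6.22] M [ 0.12   0.657 -0.013] open 27.7 j [-0.39  0.21  1.57  0.06  0.98 -0.15]
lipback_bottom behind axis 21.5 lat 0.7 z 169.3
lipfront behind axis 18.7 lat 0.7 z 168.1
lipback_top behind axis 18.0 lat 0.7 z 177.6
tilt 22.49 underside z at corner contact 178.83
t 13.3 pos [ 584.9 -185.7  276.6] yaxis deg -14.97 zax [ 0.3696 -0.0988 -0.9239] F [ 0.67  0.05 -6.22] M [ 0.12   0.657 -0.013] open 27.7 j [-0.39  0.21  1.57  0.06  0.98 -0.15]
side spout n 476 tip a [-138.8 -135.1] b [-30.1   2.   29.1] h [-55.  -49.9 -34.6]
top spout n 284 tip a [-133.4 -130.2] b [-5.  12.1 30.6] h [-53.8 -49.4 -33.1]
```

View pics/m6.png

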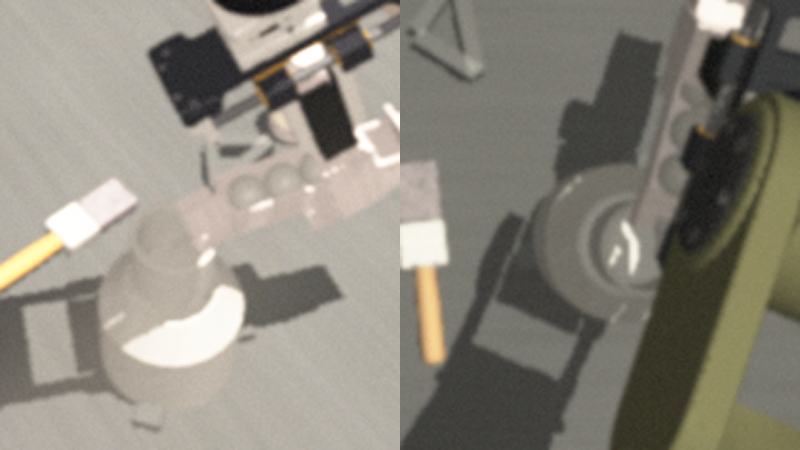

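The three balls are rolling down toward the spout ((245,190), (285,180) and (310,165) in the side panel). Holding.

Emit:
jog_arm(
  translation=[
    [0, 0, 0],
    [0, 0, 0],
    [0, 0, 0],
    [0, 0, 0],
    [0, 0, 0],
    [0, 0, 0],
    [0, 0, 0],
    [0, 0, 0],
    [0, 0, 0],
    [0, 0, 0],
  ],
  twist=[
    [0, 0, 0],
    [0, 0, 0],
    [0, 0, 0],
    [0, 0, 0],
    [0, 0, 0],
    [0, 0, 0],
    [0, 0, 0],
    [0, 0, 0],
    [0, 0, 0],
    [0, 0, 0],
  ],
  hand=[0.1, 0.1, 0.1, 0.1, 0.1, 0.1, 0.1, 0.1, 0.1, 0.1],
)

```text
t: 14.23
position: [584.9, -185.7, 276.9]
eef_rot: [2.749, 0.0, 1.31]
contact_force: [-0.1, -0.3, -3.9]
opening: 27.8
```

```bash
python3 p.py; python3 v.py 7
```

```text
t 14.23 pos [ 584.9 -185.7  276.9] yaxis deg -14.96 zax [ 0.3699 -0.0989 -0.9238] F [-0.07 -0.35 -3.91] M [0.049 0.534 0.046] open 27.8 j [-0.39  0.21  1.57  0.06  0.98 -0.15]
lipback_bottom behind axis 21.4 lat 0.7 z 169.5
lipfront behind axis 18.7 lat 0.7 z 168.3
lipback_top behind axis 18.0 lat 0.7 z 177.8
tilt 22.51 underside z at corner contact 179.04
t 14.23 pos [ 584.9 -185.7  276.9] yaxis deg -14.96 zax [ 0.3699 -0.0989 -0.9238] F [-0.07 -0.35 -3.91] M [0.049 0.534 0.046] open 27.8 j [-0.39  0.21  1.57  0.06  0.98 -0.15]
side spout n 473 tip a [-138.8 -134.9] b [-30.4   1.2  28.9] h [-55.1 -49.7 -34.5]
top spout n 321 tip a [-134.3 -130.1] b [-5.3 10.7 31. ] h [-53.5 -49.9 -34. ]
```

View pics/m7.png

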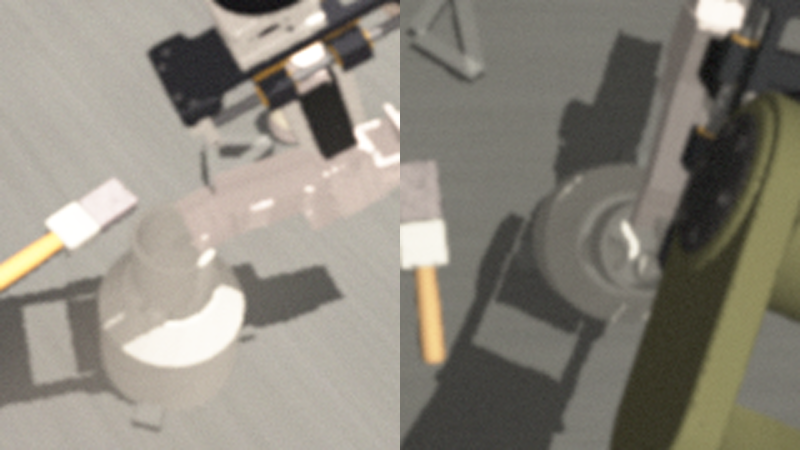

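The chute is empty, the wrist load fell by 3.1 N (the weight of the three balls), and a glint of balls shows in the pot. Lifting straight out, then levelling.

Emit:
jog_arm(
  translation=[
    [0, 0.0008, -0.0018],
    [0, 0.0015, -0.0037],
    [0, 0.0023, -0.0055],
    [0, 0.0023, -0.0055],
    [0, 0.0023, -0.0055],
    [0, 0.0015, -0.0037],
    [0, 0, 0],
    [0, 0, 0],
    [0, 0, 0],
    [0, 0, 0],
    [0, 0, 0],
    [0, 0, 0],
  ],
  twist=[
    [0, 0, 0],
    [0, 0, 0],
    [0, 0, 0],
    [0, 0, 0],
    [0, 0, 0],
    [0, 0, 0],
    [3, 0, 0],
    [5, 0, 0],
    [6, 0, 0],
    [5.5, 0, 0],
    [3, 0, 0],
    [0, 0, 0],
  ],
  hand=[0.1, 0.1, 0.1, 0.1, 0.1, 0.1, 0.1, 0.1, 0.1, 0.1, 0.1, 0.1],
)

```text
t: 15.33
position: [585.7, -185.9, 304.0]
eef_rot: [-3.139, -0.0, 1.31]
contact_force: [-1.1, -0.2, -3.1]
opening: 28.2
```

```bash
python3 - <<'E'
from h import *
toolinfo((520,220,262))
f=grab_frame("top"); P=cloud(f)
q=P[(np.hypot(P[...,0]-474.5,P[...,1]+155)<28)&(P[...,2]<110)]; print("inside pot z",np.percentile(q[:,2],[5,25,50,75,95]) if len(q) else 0)
cv2.imwrite("pics/t8.png",f["img"][...,::-1])
E
```

```text
t 15.33 pos [ 585.7 -185.9  304. ] yaxis deg -14.96 zax [-2.7e-03  8.0e-04 -1.0e+00] F [-1.06 -0.23 -3.08] M [-0.106  0.045 -0.05 ] open 28.2 j [-0.37  0.41  1.2  -0.    1.54 -0.11]
tool delta mm [ 375.2 -168.2   42.5]
inside pot z [11.01733268 12.60295874 13.81798614 15.86251323 38.16308061]
```

Emit:
jog_arm(
  translation=[
    [0.005, -0.0022, 0],
    [0.0125, -0.0056, 0],
    [0.02, -0.009, 0],
    [0.025, -0.0112, 0],
    [0.025, -0.0112, 0],
    [0.025, -0.0112, 0],
    [0.025, -0.0112, 0],
    [0.025, -0.0112, 0],
    [0.025, -0.0112, 0],
    [0.025, -0.0112, 0],
    [0.025, -0.0112, 0],
    [0.025, -0.0112, 0],
  ],
  twist=[
    [0, 0, 0],
    [0, 0, 0],
    [0, 0, 0],
    [0, 0, 0],
    [0, 0, 0],
    [0, 0, 0],
    [0, 0, 0],
    [0, 0, 0],
    [0, 0, 0],
    [0, 0, 0],
    [0, 0, 0],
    [0, 0, 0],
  ],
  hand=[0.1, 0.1, 0.1, 0.1, 0.1, 0.1, 0.1, 0.1, 0.1, 0.1, 0.1, 0.1],
)

```text
t: 16.38
position: [537.7, 100.4, 305.3]
eef_rot: [3.139, -0.001, 1.31]
contact_force: [0.0, -0.3, -3.2]
opening: 27.6
```

Emit:
jog_arm(
  translation=[
    [0.025, -0.0112, 0],
    [0.025, -0.0112, 0],
    [0.025, -0.0112, 0.005],
    [0.02, -0.009, 0.01],
    [0.0125, -0.0056, 0.015],
    [0.005, -0.0022, 0.02],
    [0, 0, 0.02],
    [0, 0, 0.02],
    [0, 0, 0.02],
    [0, 0, 0.015],
    [0, 0, 0.01],
    [0, 0, 0.005],
  ],
  twist=[
    [0, 0, 0],
    [0, 0, 0],
    [0, 0, 0],
    [0, 0, 0],
    [0, 0, 0],
    [0, 0, 0],
    [0, 0, 0],
    [0, 0, 0],
    [0, 0, 0],
    [0, 0, 0],
    [0, 0, 0],
    [0, 0, 0],
  ],
  hand=[0.1, 0.1, 0.1, 0.1, 0.1, 0.1, 0.1, 0.1, 0.1, 0.1, 0.1, 0.1],
)

```text
t: 17.38
position: [518.4, 220.3, 163.9]
eef_rot: [-3.141, -0.0, 1.31]
contact_force: [-0.0, 0.1, -3.5]
opening: 27.9
```

Emit:
jog_arm(
  translation=[
    [0, 0, 0.01],
    [0, 0, 0.014],
    [0, 0, 0.012],
    [0, 0, 0.006],
    [0, 0, 0.003],
    [0, 0, 0.002],
    [0, 0, 0],
    [0, 0, 0],
  ],
  twist=[
    [0, 0, 0],
    [0, 0, 0],
    [0, 0, 0],
    [0, 0, 0],
    [0, 0, 0],
    [0, 0, 0],
    [0, 0, 0],
    [0, 0, 0],
  ],
  hand=[0.1, 0.1, 0.1, 0.1, 0.1, 0.1, 0.1, 0.1],
)

```text
t: 18.05
position: [519.7, 220.0, 118.1]
eef_rot: [3.141, -0.0, 1.31]
contact_force: [0.0, 0.1, -3.2]
opening: 27.6
```

```bash
python3 - <<'E'
from h import *
o,M=toolinfo((520,220,108))
for n in("side","top"):
    f=grab_frame(n); P=cloud(f); d=P-o["position"]; a=d@M[:,1]; b=d@M[:,0]; h=d[...,2]
    m=(a<-88)&(a>-140)&(abs(b)<32)&(h>-62)&(h<-47); 
    A=np.c_[a[m],b[m],np.ones(m.sum())]; print(n,m.sum(),"tilt deg (pitch,roll)",np.degrees(np.linalg.lstsq(A,h[m],rcond=None)[0][:2]).round(2))
E
```

```text
t 18.05 pos [519.7 220.  118.1] yaxis deg -14.97 zax [ 8.e-04  3.e-04 -1.e+00] F [ 0.03  0.13 -3.19] M [-0.062  0.05  -0.036] open 27.6 j [ 0.34  0.44  1.59 -0.    1.1   0.6 ]
tool delta mm [ 0.   0.3 10.1]
side 112 tilt deg (pitch,roll) [-1.92  1.42]
top 0 tilt deg (pitch,roll) [0. 0.]
```

Tool level, 10 mm to go.

Emit:
jog_arm(
  translation=[
    [0, 0, 0.003],
    [0, 0, 0.003],
    [0, 0, 0.002],
    [0, 0, 0.001],
    [0, 0, 0.0005],
    [0, 0, 0],
    [0, 0, 0],
  ],
  twist=[
    [0, 0, 0],
    [0, 0, 0],
    [0, 0, 0],
    [0, 0, 0],
    [0, 0, 0],
    [0, 0, 0],
    [0, 0, 0],
  ],
  hand=[0.1, 0.1, 0.1, 0.1, 0.1, 0.1, 0.1],
)

```text
t: 18.73
position: [519.4, 220.0, 108.1]
eef_rot: [3.142, -0.0, 1.31]
contact_force: [-0.7, 0.2, -3.8]
opening: 28.1
```

Emit:
jog_arm(
  translation=[
    [0, 0, 0.0005],
    [0, 0, 0.0003],
    [0, 0, 0],
    [0, 0, 0],
  ],
  twist=[
    [0, 0, 0],
    [0, 0, 0],
    [0, 0, 0],
    [0, 0, 0],
  ],
  hand=[0.1, 0.1, 0.1, 0.1],
)

```text
t: 19.07
position: [519.5, 220.0, 107.6]
eef_rot: [3.141, -0.0, 1.31]
contact_force: [-1.0, -0.7, 2.2]
opening: 27.7
```

Emit:
jog_arm(
  translation=[
    [0, 0, 0],
    [0, 0, 0],
    [0, 0, 0],
    [0, 0, 0],
    [0, 0, 0],
    [0, 0, 0],
    [0, 0, 0],
    [0, 0, 0],
  ],
  twist=[
    [0, 0, 0],
    [0, 0, 0],
    [0, 0, 0],
    [0, 0, 0],
    [0, 0, 0],
    [0, 0, 0],
    [0, 0, 0],
    [0, 0, 0],
  ],
  hand=[0.34, 0.38, 0.42, 0.46, 0.5, 0.55, 0.6, 0.6],
)

```text
t: 19.73
position: [519.4, 220.0, 107.3]
eef_rot: [3.142, -0.0, 1.31]
contact_force: [0.5, -0.7, 0.3]
opening: 56.2
```

Emit:
jog_arm(
  translation=[
    [0, 0, -0.005],
    [0, 0, -0.01],
    [0, 0, -0.015],
    [0, 0, -0.02],
    [0, 0, -0.02],
    [0, 0, -0.02],
    [0, 0, -0.02],
    [0, 0, -0.015],
    [0, 0, -0.01],
    [0, 0, -0.005],
    [0, 0, 0],
    [0, 0, 0],
  ],
  twist=[
    [0, 0, 0],
    [0, 0, 0],
    [0, 0, 0],
    [0, 0, 0],
    [0, 0, 0],
    [0, 0, 0],
    [0, 0, 0],
    [0, 0, 0],
    [0, 0, 0],
    [0, 0, 0],
    [0, 0, 0],
    [0, 0, 0],
  ],
  hand=[0.6, 0.6, 0.6, 0.6, 0.6, 0.6, 0.6, 0.6, 0.6, 0.6, 0.6, 0.6],
)

```text
t: 20.73
position: [519.2, 219.9, 246.8]
eef_rot: [-3.141, 0.0, 1.31]
contact_force: [-0.8, -0.1, -0.4]
opening: 56.3
```

```bash
python3 - <<'E'
from h import *
toolinfo()
f=grab_frame("top"); g=grab_frame("side"); P=cloud(f)
q=P[(np.hypot(P[...,0]-474.5,P[...,1]+155)<60)&(P[...,2]<110)]; print("inside",np.percentile(q[:,2],[5,50,95]))
q=P[(np.hypot(P[...,0]-474.5,P[...,1]+155)<40)&(P[...,2]>172)]; print("rim z",np.median(q[:,2]))
o=dict(np.load("top0.npz")); d=abs(f["img"].astype(int)-o["img"]).max(-1)[80:310,290:335]; print("bystander diff",np.percentile(d,[50,99]),(d>60).sum())
A=cv2.resize(f["img"][80:320,140:460],(800,600),interpolation=cv2.INTER_CUBIC)
B=cv2.resize(g["img"][110:290,220:420],(400,360),interpolation=cv2.INTER_CUBIC)
C=np.zeros((600,800,3),np.uint8); C[:300,:400]=A[::2,::2]; C[:360,400:]=B
pot=cv2.resize(f["img"][210:290,345:430],(400,300),interpolation=cv2.INTER_CUBIC); C[300:,:400]=pot
cv2.imwrite("pics/fin.png",C[...,::-1])
E
```

```text
t 20.73 pos [519.2 219.9 246.8] yaxis deg -14.97 zax [-6.e-04 -2.e-04 -1.e+00] F [-0.84 -0.14 -0.36] M [-0.072  0.061  0.016] open 56.3 j [ 0.34  0.32  1.45 -0.    1.37  0.6 ]
inside [ 11.99160567  91.71448782 107.74145821]
rim z 179.9045166628738
bystander diff [10. 16.] 0
```

View pics/fin.png

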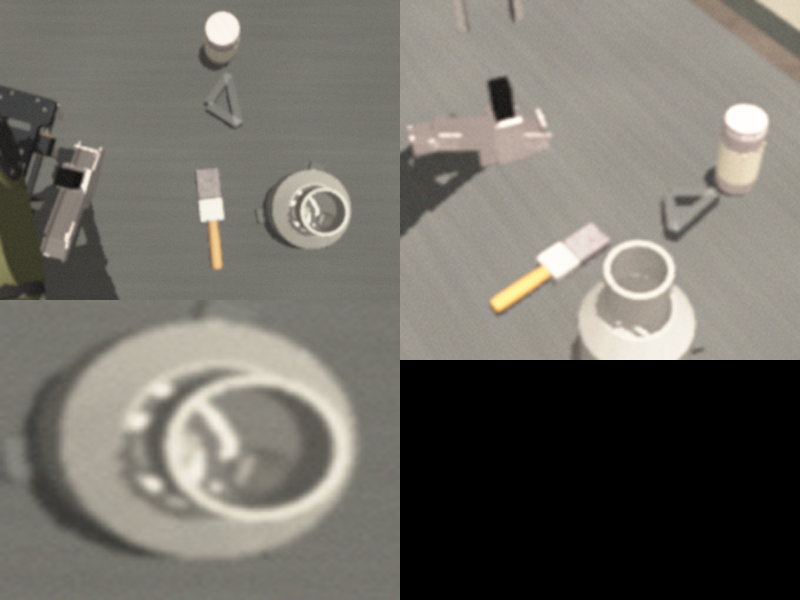

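The scoop stands upright and empty, the neck and bystanders are unchanged, and the bench shows no stray balls. Handing in.

```bash
python3 -c "from cell import hand_in; print(hand_in())"
```

```text
the job is handed in; nothing more can be done
None
```

The pot is charged and the job is handed in, at about 21 s of the 72 s allowed. I gripped the scoop by its post, carried it level, and rested the spout on the neck rim with the lip inside the mouth. I then tilted it to 22.5° about the rim, which emptied it, so I did not go on to 40°. After that I lifted it out, levelled it, set it upright on clear bench and let go.

**Last checks:**
- **Balls:** The wrist load fell by 3.1 N, against 3.2 N for three balls. The pictures show an empty chute and no balls on the bench. The balls inside the pot are only partly visible as glints, so I could not count them there.
- **Neck:** The rim is still at about 180 mm; touch put it at 179 mm. The first touch pressed it with about 12 N, under the 15 N that would slide it. I backed off to about 6 N before tilting. During the tilt the force reading could not always tell light contact from just clear of the rim.
- **Bystanders:** The can, brush and magnet match the first picture, with no pixel changed beyond noise.
- **Disagreement:** The two cameras differed by about 3 mm on the pot axis, so I used a value between them.

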